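# Snap the glass disc into the brooch mount

### The job

Take the red-handled seating tool out of its wooden rest, set its white foot squarely on the middle of the teal glass disc lying on the brooch mount's four brass claws, and press it straight down until it has clicked fully home, then keep a firm, gentle pressure on it (about 10 to 18 N; the glass chips above 25 N) for two seconds so that it beds evenly. Then stand the tool back in its rest and let go; keep the fingers off the glass and leave everything else where it is.

Things in the scene. Friction and masses are not known exactly. Their poses are not given: they have to be found in the camera images.
- disc: Teal glass disc to snap in. Lower rim 49 mm across, 5 mm thick; on it a raised flat face 34 mm across, 3 mm high (8 mm in all), 35 g. Origin: centre of its underside, z up. At the start it lies loose on the sloping tops of the claws, origin about 34 mm above the mount's origin; fully home its origin is 21 mm above it (13 mm of travel), on the solid floor, the claws snapped over its rim.
- seat (a point): Centre of the mount's floor, where the disc's origin lies when home. Pressed, the claws resist with up to 5 to 9 N at 6 mm of the disc's travel in the mount, less while the rim slides past, and click at 12 mm. The mount too sinks, at about 2 N, by an amount nobody knows beforehand (0 to 7 mm), until solid. Then force climbs 7 to 20 N per mm: only that is home, not the first force peak.
- mount: Brass brooch mount: plate 68 mm across with four sprung claws 10 mm wide round the disc, 55 mm across inside at the top, 43 mm at their noses. It sits upright in a fixed round wooden nest 90 mm across, in which it can only sink; it stays where pushed. Origin: on its axis, 21 mm under its floor, z up; claw tops 40 mm above the origin. The height at which it stops sinking differs each time.
- press_tool: Seating tool, upright, 92 mm tall, 120 g. Origin: centre of the flat underside of its white foot; z up along the handle. White foot 28 mm across (0 to 20 mm above the origin), steel neck 18 mm across (20 to 35 mm), red collar 36 mm across (35 to 41 mm), round red handle 26 mm across (41 to 92 mm): grip the handle there, just above the collar.
- tool_rest: Rest of the seating tool, fixed: light wooden block 70 x 70 x 22 mm with a round hole 33 mm across and 12 mm deep in the middle, in which the tool stands; stood home, the tool's origin is 10 mm above the rest's origin. Origin: centre of the underside, z up.
- punch: Bystander: black-handled steel punch, 85 mm tall, 22 mm across, standing in another wooden block. Origin: centre of its tip. Not the tool for this job.
- glue_jar: Bystander: amber jar with black lid, 52 mm across, 60 mm tall, loose. Origin: centre of underside.
- pliers: Bystander: green-handled pliers lying flat, about 110 mm long, 50 mm wide, 12 mm high. Origin near the middle, on the table.
Things that resemble listed ones, but are neither listed nor needed, are in the scene too. Leave any blue look-alike of the disc alone.

How it is judged:
On the way, in this order (a step that is already met when the one before it is completed fails the run):
1. the seating tool is lifted out of its rest while the disc is not yet snapped in (z of press_tool in the frame of tool_rest above 0.035 m and z of disc in the frame of mount above 0.03 m), for 0.1 s.
2. the disc is fully home and the seating tool, square to it and within 8 mm of its middle, presses it with 8 to 25 N for 1.2 s without a break (z of disc in the frame of mount below 0.0222 m and angle between the z axis of disc and the z axis of mount, either way round below 0.05 rad and horizontal distance between disc and mount below 0.004 m and contact force between press_tool and disc between 8 and 25 N and angle between the z axis of press_tool and the z axis of disc, either way round below 0.09 rad and horizontal distance between press_tool and disc below 0.008 m), for 1.2 s.
At the end, for the whole second after the job is handed in: Disc home in the mount (underside within 1.2 mm of the floor, within 0.05 rad of level, within 4 mm of the middle); tool upright in its rest (within 6 mm of the middle, within 3 mm of the hole's bottom, tilt under 0.08 rad); both at rest, tool released (z of disc in the frame of mount below 0.0222 m and angle between the z axis of disc and the z axis of mount, either way round below 0.05 rad and horizontal distance between disc and mount below 0.004 m and horizontal distance between press_tool and tool_rest below 0.006 m and z of press_tool in the frame of tool_rest below 0.013 m and angle between press_tool's own z axis and vertical below 0.08 rad and linear speed of each of press_tool, disc below 0.02 m/s); the robot touches nothing.
It fails at once if the glass disc is pressed with more than 25 N: it chips (contact force between press_tool and disc above 25 N).
It fails at once if the fingers or the arm touch the glass disc (contact force between any of the fingers, the arm and disc above 0.5 N).
It fails at once if a bystander is shifted by more than 20 mm (distance of any of punch, glue_jar, pliers from where it was at the start of the episode above 0.02 m).
It also fails if it takes over 64 s, if anything falls off the work surface, if the arm or the gripper's body presses on something with over 40 N, if the wrist force passes 120 N, or if a joint passes its speed limit or range.

### The arm

A 6-joint arm with a two-finger parallel gripper is mounted at the origin on the work surface. World frame = base frame: x ahead of the robot, y to its left, z up, the work surface at z = 0. Lengths are in m, angles in rad, forces in N, time in s.
With the tool pointing down it reaches from about 0.35 to 0.975 m from the base axis. Payload 4.9 kg.
Tool frame: the origin (TCP) lies midway between the tips of the shut fingers; the grasp point (between the pads) lies 19 mm behind it; z points along the fingers, y is the direction in which the jaws open and shut (so a half turn about z gives the same grasp; the last joint's range is limited). The gripper opens to 85 mm and grips with 20 to 120 N. Pads are 22 mm wide; open, the fingers measure 114 mm over their backs; the gripper's body (76 mm by 85 mm) begins 54 mm behind the grasp point. The pads swing forward as they close: fully open they stand 13 mm farther back than shut.
Start: joints at [0.997, 0.053, 1.613, -0, 1.476, -0.119], TCP at [0.275, 0.561, 0.231] pointing down, gripper open.
Joint ranges: [-3.01, 3.01], [-1.01, 2.22], [0.06, 2.58], [-1.02, 4.17], [0.09, 2.62], [-3.14, 3.14]. Speed limits (rad/s): [2.57, 2.57, 3.14, 3.14, 3.14, 3.14].

### API

Orientations are given as a unit quaternion [w, x, y, z].
In Python, from plant import manip, cams gives the robot as it stands.
- The arm moves only by the tool jog_arm, never from a script. Its argument "targets" is a list of rows, each a list of 4 numbers: the shift along the tool's x, y, z in m, then the turn about the tool's z in degrees. A call has 1 to 5 rows; each row is the pose to reach, as a shift and turn from the pose commanded when the call began, along the tool's axes at that moment; what a row does not reach only later rows make up. A row lasts 1/12 s, in which the tool goes at most 41.7 mm and 7.16 degrees, less where a joint would pass 70% of its speed; a pose out of reach is approached as far as the arm can. A call with a gripper value outside its range is refused whole. "fingers" is the opening, from 0 (shut) to 1 (fully open), set as the call begins (left out, the last holds). The fingers move at their own pace and stop on an object; the grip force is fixed at half the most. Time passes only in rows, so rows that repeat a pose let the fingers close. It gives the time, the measured TCP pose, the force and the opening at its end, in the units of the state.
- manip.state(): the state, without advancing time (a new reading comes with each control period).
- cams.grab_frame(name): name is "scene" or "top" or "wrist"; returns the picture (384x512x3 uint8, red, green, blue); there is no depth.
- cams.get_calibration(name): a dict with "camera_matrix" (3x3 intrinsics, pixels), "cam_to_world" (4x4, takes a point from camera to world coordinates). Camera axes: x right, y up, looking along -z (the intrinsics and any distortion apply to the point x, -y, -z); pixel columns grow to the right and rows downward; lengths in m; the calibration is good to about 2 mm. A picture is of the moment at which its call begins: read the wrist's pose just before it. get_calibration takes no time and is no camera call; for the wrist camera it gives the pose at the moment of the call.
- manip.job_done(): hands the job in, once; it reports no verdict.
The state is a dict: "time": time; "joint_pos": joint angles; "joint_vel": joint speeds; "joint_efforts": joint torques, N m; "tool_pos": TCP position; "tool_rot": TCP orientation; "contact_force": force on the tool from outside, world axes, zero at the start; "ft_torque": the same for the moment, N m; "gripper_width": opening from 0.0 (shut) to 1.0 (fully open).
Only numpy, scipy, OpenCV 4.12 (cv2) and the standard library are available. Lean on these libraries where they do the work, as an engineer would, in place of code of your own. Each camera call takes 0.05 s, during which the arm holds its last target. There are 200 camera calls.

## Working session

There is one attempt and no reset: what is moved stays moved. The work goes in short steps, Python scripts to look and compute and a tool call to move; the robot and the scene stay as the last step left them, time stands still between calls to the robot, and variables do not carry over. Pictures are saved under pics/ and viewed, about 8 in all and at most 12, crops included, and the job is handed in when it is done.

Besides the shell and the picture viewer there is one more tool, called after "Request:" as name([rows], argument=value, ...), one row to a line, values as JSON. jog_arm: Moves the arm, as the interface text tells. Its arguments: {"type":"object","properties":{"targets":{"type":"array"},"fingers":{"type":"number"}},"required":["targets"]}

```bash
ls; mkdir -p pics; cat > h.py <<'E'
import numpy as np, cv2
from plant import manip, cams
def save(n,im): cv2.imwrite('pics/'+n, cv2.cvtColor(im,cv2.COLOR_RGB2BGR))
def ray(c,u,v):
    K=c['camera_matrix'];K=np.array(K);M=np.array(c['cam_to_world'])
    d=np.linalg.inv(K)@[u,v,1]; d=M[:3,:3]@[d[0],-d[1],-d[2]]
    return M[:3,3],d
def plane(c,u,v,z):
    o,d=ray(c,u,v); return o+d*(z-o[2])/d[2]
E
python3 - <<'E'
from h import *
for n in ['top','scene']:
    c=cams.get_calibration(n);print(n,{k:np.round(v,3).tolist() if k!='name' else v for k,v in c.items()})
t=cams.grab_frame('top');s=cams.grab_frame('scene')
save('top.png',cv2.resize(t,(800,600)));save('scene.png',cv2.resize(s,(800,600)))
print(manip.state())
E
```

```text
pics
top {'camera_matrix': [[377.773, 0.0, 256.764], [0.0, 377.773, 188.02], [0.0, 0.0, 1.0]], 'cam_to_world': [[0.006, 0.989, -0.148, 0.372], [-1.0, 0.008, 0.007, 0.102], [0.008, 0.148, 0.989, 1.06], [0.0, 0.0, 0.0, 1.0]]}
scene {'camera_matrix': [[364.579, 0.0, 258.19], [0.0, 364.579, 187.264], [0.0, 0.0, 1.0]], 'cam_to_world': [[0.739, -0.41, 0.534, 1.074], [0.673, 0.43, -0.602, -0.514], [0.017, 0.805, 0.594, 0.694], [0.0, 0.0, 0.0, 1.0]]}
{'time': 0.1, 'joint_pos': array([ 9.96978357e-01,  5.32932047e-02,  1.61418842e+00,  1.38316377e-06,
        1.47602098e+00, -1.18982577e-01]), 'joint_vel': array([ 1.43109696e-03, -1.31502741e-05, -3.34262931e-03,  1.13839215e-03,
        5.77570635e-05,  1.05980329e-03]), 'joint_efforts': array([ 8.66740629e-04, -3.94897556e+01, -3.71365964e+01, -8.94492587e-05,
        3.81285965e-03, -3.71755243e-05]), 'tool_pos': array([0.27424237, 0.56097049, 0.23016555]), 'tool_rot': array([-3.24875230e-04,  2.25462426e-01,  9.74251396e-01, -8.98017289e-04]), 'contact_force': array([ 0.49863412, -0.37791568,  0.43750446]), 'ft_torque': array([ 0.02718778,  0.03478327, -0.03395993]), 'gripper_width': 1.0022801321974493}
```

View pics/top.png

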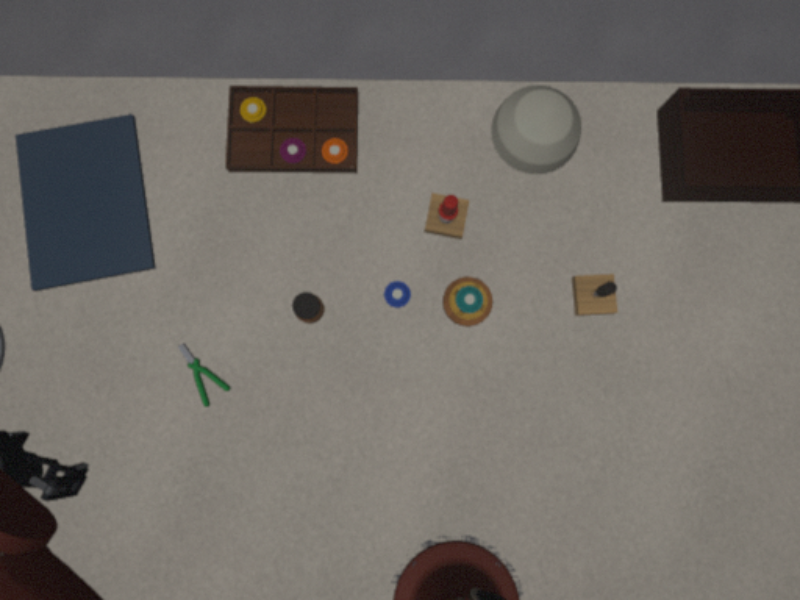

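View pics/scene.png

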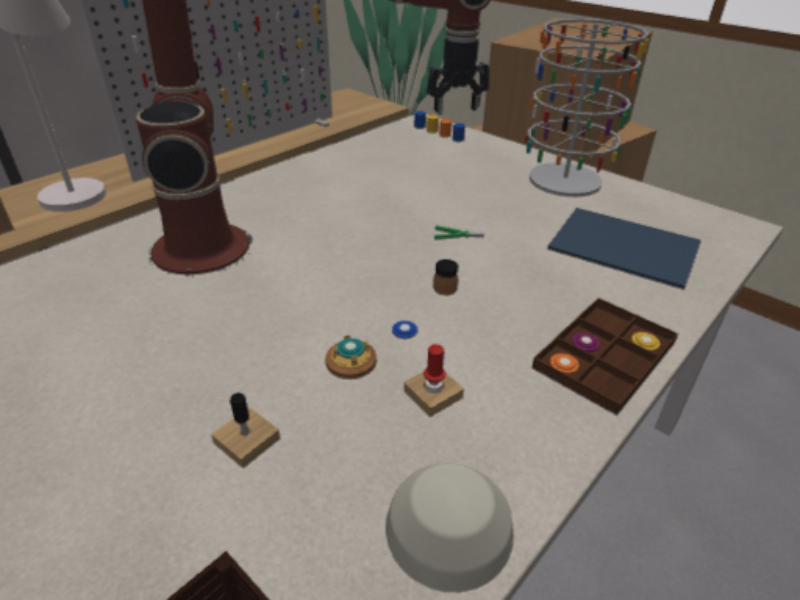

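The top view (800 px) shows these candidates for the tool: the red-handled one in its block at (448,208) and the black punch at (605,290). For the disc: the teal one on the brass mount at (469,299), the blue look-alike at (397,294), and tray discs at (253,110), (292,150) and (335,150). I choose the red tool and the teal disc.

```bash
cat >> h.py <<'E'
def tri(c1,p1,c2,p2):
    A=[];b=[]
    for c,p in((c1,p1),(c2,p2)):
        o,d=ray(c,*p);d=d/np.linalg.norm(d);P=np.eye(3)-np.outer(d,d);A.append(P);b.append(P@o)
    x=np.linalg.lstsq(np.vstack(A),np.hstack(b),rcond=None)[0]; return x,np.linalg.norm(np.vstack(A)@x-np.hstack(b))
def mask(im,h0,h1,smin=110,vmin=40):
    h=cv2.cvtColor(im,cv2.COLOR_RGB2HSV); 
    if h0>h1: return (((h[...,0]>=h0)|(h[...,0]<=h1))&(h[...,1]>smin)&(h[...,2]>vmin)).astype(np.uint8)
    return ((h[...,0]>=h0)&(h[...,0]<=h1)&(h[...,1]>smin)&(h[...,2]>vmin)).astype(np.uint8)
def blobs(m,amin=20):
    n,l,s,c=cv2.connectedComponentsWithStats(m); return [(c[i].round(1).tolist(),s[i].tolist()) for i in range(1,n) if s[i][4]>=amin]
E
python3 - <<'E'
from h import *
T=cams.get_calibration('top');S=cams.get_calibration('scene')
t=cams.grab_frame('top');s=cams.grab_frame('scene')
for n,i in(('t',t),('s',s)):
    print(n,'red',blobs(mask(i,174,6,170,90)));print('teal',blobs(mask(i,82,98,100)));print('wood',blobs(mask(i,8,20,80,90),100))
    # white spot
print(np.round(plane(T,448/1.5625,218/1.5625,0.022),3))
print(np.round(tri(T,(469.5/1.5625,299/1.5625),S,(350/1.5625,346/1.5625)),4) if 0 else tri(T,(469.5/1.5625,299/1.5625),S,(350/1.5625,346/1.5625)))
a=cv2.resize(t[110:215,260:410],None,fx=4,fy=4,interpolation=2)
b=cv2.resize(s[200:300,130:300],None,fx=3.5,fy=3.5,interpolation=2)
w=max(a.shape[1],b.shape[1]);f=lambda x:cv2.copyMakeBorder(x,0,0,0,w-x.shape[1],0)
o=np.vstack([f(a),f(b)]);print(o.shape);o=cv2.resize(o,(int(o.shape[1]*600/o.shape[0]),600)) if 0 else o
save('crop.png',f(a));
E
```

```text
t red [([288.2, 129.0], [285, 126, 8, 8, 48])]
teal [([299.9, 191.4], [292, 184, 17, 16, 168])]
wood [([213.9, 96.1], [206, 88, 17, 17, 204]), ([285.4, 138.7], [272, 124, 28, 28, 400]), ([298.4, 193.2], [284, 177, 31, 32, 447]), ([379.7, 188.7], [368, 176, 27, 25, 518])]
s red [([278.6, 223.6], [275, 221, 8, 6, 45]), ([277.2, 240.4], [271, 236, 14, 8, 48])]
teal [([381.6, 53.1], [380, 49, 4, 9, 24]), ([223.8, 222.5], [216, 217, 17, 12, 126])]
wood [([341.8, 25.0], [315, 13, 62, 21, 444]), ([199.3, 82.5], [137, 57, 124, 55, 1710]), ([405.2, 84.0], [395, 78, 25, 14, 185]), ([44.1, 128.5], [0, 99, 100, 62, 2412]), ([224.3, 230.9], [209, 219, 32, 21, 360]), ([360.9, 231.8], [352, 225, 19, 14, 183]), ([277.0, 249.4], [259, 239, 37, 22, 362]), ([156.2, 277.9], [136, 261, 42, 33, 645])]
[0.667 0.01  0.022]
(array([ 0.51768271, -0.02482844,  0.03425964]), np.float64(0.0015861022507662169))
(770, 600, 3)
```

View pics/crop.png

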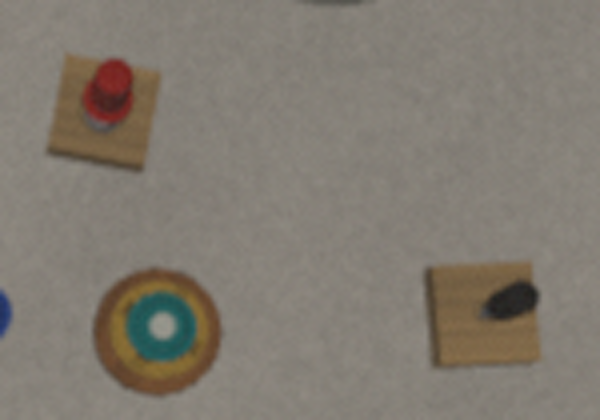

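The crop confirms the choices: the red tool with its white foot is in the block centred at crop (104,111), and the teal disc is on the brass claws at crop (161,325). Next I move above the tool.

Request:
jog_arm([
  [-0.035,-0.019,0,-6],
  [-0.07,-0.038,0,-12],
  [-0.105,-0.057,0,-18],
  [-0.141,-0.076,0,-24],
  [-0.176,-0.095,0,-26],
], fingers=1)

```text
time: 0.62
tool_pos: [0.3915, 0.3972, 0.2311]
tool_rot: [0.0, -0.002, 1.0, -0.0]
contact_force: [1.4, -0.4, 0.2]
gripper_width: 0.999
```

Request:
jog_arm([
  [-0.023,-0.0325,0,0],
  [-0.046,-0.065,0,0],
  [-0.069,-0.0975,0,0],
  [-0.092,-0.13,0,0],
  [-0.115,-0.1625,0,0],
])

```text
time: 1.03
tool_pos: [0.5064, 0.2344, 0.2313]
tool_rot: [0.0, 0.001, 1.0, 0.0]
contact_force: [0.9, 0.5, 0.3]
gripper_width: 1.003
```

Request:
jog_arm([
  [-0.023,-0.0325,0,0],
  [-0.046,-0.065,0,0],
  [-0.069,-0.0975,0,0],
  [-0.092,-0.13,0,0],
  [-0.115,-0.1625,0,0],
])

```text
time: 1.45
tool_pos: [0.6213, 0.0717, 0.2311]
tool_rot: [-0.0, 0.001, 1.0, 0.0]
contact_force: [0.6, 0.8, 1.1]
gripper_width: 1.0
```

Request:
jog_arm([
  [-0.02,-0.03,0,0],
  [-0.04,-0.06,0,0],
  [-0.04,-0.06,0,0],
  [-0.04,-0.06,0,0],
  [-0.04,-0.06,0,0],
])

```text
time: 1.87
tool_pos: [0.6602, 0.0137, 0.2308]
tool_rot: [-0.001, 0.001, 1.0, 0.0]
contact_force: [0.3, 1.2, -0.2]
gripper_width: 0.997
```

```bash
python3 - <<'E'
from h import *
T=cams.get_calibration('top')
cs=[(66,55),(160,72),(143,168),(48,150)]
P=[plane(T,260+(u-1.5)/4,110+(v-1.5)/4,0.022) for u,v in cs];print(np.round(P,4),np.mean(P,0))
st=manip.state();print(st['time'],st['tool_pos'],st['tool_rot'],st['joint_pos'])
W=cams.get_calibration('wrist');w=cams.grab_frame('wrist');print({k:np.round(v,4).tolist() for k,v in W.items()})
save('w1.png',w)
E
```

```text
[[ 0.714   0.0403  0.022 ]
 [ 0.7021 -0.0267  0.022 ]
 [ 0.6318 -0.014   0.022 ]
 [ 0.6443  0.0531  0.022 ]] [0.67305892 0.01316914 0.022     ]
1.8667 [0.66016732 0.0137288  0.23080713] [-5.45512285e-04  6.45745959e-04  9.99999603e-01  2.82225782e-04] [-9.20133966e-02  1.35532741e-01  1.52535237e+00  4.64387346e-04
  1.48184553e+00 -1.66155975e+00]
{'camera_matrix': [[282.9908, 0.0, 255.7012], [0.0, 282.9908, 191.1325], [0.0, 0.0, 1.0]], 'cam_to_world': [[0.0016, -0.9556, -0.2948, 0.5855], [1.0, 0.0016, 0.0001, 0.0137], [0.0003, -0.2948, 0.9556, 0.374], [0.0, 0.0, 0.0, 1.0]]}
```

View pics/w1.png

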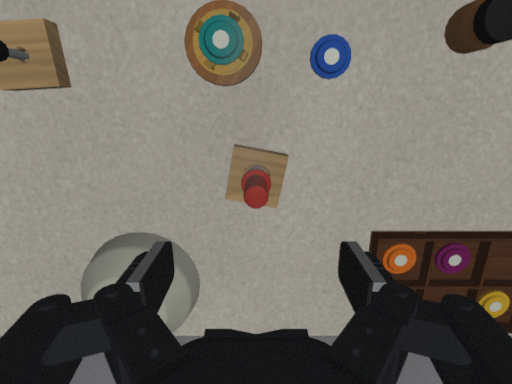

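Wrist view: the red handle top is at (256,196), the block centre near (257,176), and the teal disc's white dot at (221,39) with its nest round it at (223,43). I'll compute positions from these.

```bash
python3 - <<'E'
from h import *
T=cams.get_calibration('top');S=cams.get_calibration('scene');W=cams.get_calibration('wrist')
w=cams.grab_frame('wrist');t=cams.grab_frame('top');s=cams.grab_frame('scene')
m=mask(w,170,8,150,40);b=blobs(m,100);print(b)
ys,xs=np.nonzero(m[140:230,220:290]);xs+=220;ys+=140
# handle top: bottom extremity cap
low=ys.max();print('low',low,[(y,xs[ys==y].min(),xs[ys==y].max()) for y in range(low-40,low+1,3)])
near=plane(W,256.5,low+.5,0.102);print('handle far edge -> centre x',near,near[0]-0.013)
print('collar y rows')
k=(w[140:230,220:290]); wb=mask(w,8,22,70,50)[130:230,200:310];c,_=cv2.findContours(wb,0,2);c=max(c,key=cv2.contourArea)
r=cv2.minAreaRect(c+np.array([200,130]));print(r,plane(W,*r[0],0.022))
# teal disc annulus & white dot in all views
def dot(i,C,box):
    x0,y0,x1,y1=box;q=i[y0:y1,x0:x1];tm=mask(q,82,98,100)
    c,_=cv2.findContours(tm,0,2);c=max(c,key=cv2.contourArea);h=cv2.fitEllipse(c)
    f=np.zeros_like(tm);cv2.drawContours(f,[c],-1,1,-1);d=f*(cv2.cvtColor(q,cv2.COLOR_RGB2HSV)[...,1]<90)
    yy,xx=np.nonzero(d);return (h[0][0]+x0,h[0][1]+y0),h[1],(xx.mean()+x0,yy.mean()+y0)
D={}
for n,i,C,bx in(('w',w,W,(185,0,262,85)),('t',t,T,(284,175,316,210)),('s',s,S,(205,210,245,240))):
    D[n]=dot(i,C,bx);print(n,D[n])
for a,Ca,b_,Cb in(('t',T,'s',S),('w',W,'s',S),('w',W,'t',T)):print(a,b_,tri(Ca,D[a][2],Cb,D[b_][2]))
for z in(.04,.05,.06):print(z,plane(W,*D['w'][2],z),plane(T,*D['t'][2],z))
E
```

```text
[([255.5, 190.7], [241, 171, 29, 37, 578])]Traceback (most recent call last):
  File "<stdin>", line 7, in <module>
    return umr_minimum(a, axis, None, out, keepdims, initial, where)
ValueError: zero-size array to reduction operation minimum which has no identity
```

```bash
python3 - <<'E'
from h import *
T=cams.get_calibration('top');S=cams.get_calibration('scene');W=cams.get_calibration('wrist')
w=cams.grab_frame('wrist');t=cams.grab_frame('top');s=cams.grab_frame('scene')
m=mask(w,170,8,150,40)
ys,xs=np.nonzero(m[140:230,220:290]);xs+=220;ys+=140
low=ys.max();print('low',low,[(int(y),int(xs[ys==y].min()),int(xs[ys==y].max())) for y in range(ys.min(),low+1,3)])
near=plane(W,256.,low+.5,0.102);print('handle far edge -> centre x',near,near[0]-0.013)
wb=mask(w,8,22,70,50)[130:230,200:310];c,_=cv2.findContours(wb,0,2);c=max(c,key=cv2.contourArea)
r=cv2.minAreaRect(c+np.array([200,130]));print(r,plane(W,*r[0],0.022))
def dot(i,box):
    x0,y0,x1,y1=box;q=i[y0:y1,x0:x1];tm=mask(q,82,98,100)
    c,_=cv2.findContours(tm,0,2);c=max(c,key=cv2.contourArea);h=cv2.fitEllipse(c)
    f=np.zeros_like(tm);cv2.drawContours(f,[c],-1,1,-1);d=f*(cv2.cvtColor(q,cv2.COLOR_RGB2HSV)[...,1]<90)
    yy,xx=np.nonzero(d);return (h[0][0]+x0,h[0][1]+y0),h[1],(xx.mean()+x0,yy.mean()+y0)
D={}
for n,i,bx in(('w',w,(185,0,262,85)),('t',t,(284,175,316,210)),('s',s,(205,210,245,240))):
    D[n]=dot(i,bx);print(n,np.round(np.concatenate(D[n]),1))
for a,Ca,b_,Cb in(('t',T,'s',S),('w',W,'s',S),('w',W,'t',T)):print(a,b_,tri(Ca,D[a][2],Cb,D[b_][2]))
for z in(.04,.05,.06):print(z,plane(W,*D['w'][2],z),plane(T,*D['t'][2],z))
E
```

```text
low 206 [(171, 250, 260), (174, 245, 265), (177, 242, 267), (180, 241, 268), (183, 241, 269), (186, 241, 269), (189, 242, 267), (192, 244, 265), (195, 243, 266), (198, 244, 266), (201, 245, 265), (204, 247, 263)]
handle far edge -> centre x [0.68617694 0.01495243 0.102     ] 0.6731769439183782
((255.31198120117188, 175.7840118408203), (55.09672164916992, 54.73895263671875), 10.304845809936523) [0.67384294 0.01413459 0.022     ]
w [219.9  39.   43.   48.4 220.5  39.3]Traceback (most recent call last):
  File "<stdin>", line 17, in <module>
  File "<stdin>", line 12, in dot
ValueError: max() iterable argument is empty
```

Request:
jog_arm([
  [-0.013,0.0005,0.03,0],
  [-0.0133,0.0005,0.065,0],
  [-0.0133,0.0005,0.1,0],
  [-0.0133,0.0005,0.12,0],
  [-0.0133,0.0005,0.12,0],
])

```text
time: 2.63
tool_pos: [0.6694, 0.0148, 0.1042]
tool_rot: [-0.006, 0.0, 1.0, 0.0]
contact_force: [-1.0, 1.0, -0.3]
gripper_width: 0.998
```

Request:
jog_arm([
  [0,0,0.015,0],
  [0,0,0.03,0],
  [0,0,0.045,0],
  [0,0,0.053,0],
  [0,0,0.053,0],
])

```text
time: 3.05
tool_pos: [0.6722, 0.0141, 0.0556]
tool_rot: [-0.002, 0.001, 1.0, 0.0]
contact_force: [-1.1, -0.2, -0.5]
gripper_width: 0.998
```

Request:
jog_arm([
  [0,0,0,0],
  [0,0,0,0],
  [0,0,0,0],
  [0,0,0,0],
  [0,0,0,0],
], fingers=0)

```text
time: 3.47
tool_pos: [0.6744, 0.014, 0.0592]
tool_rot: [0.001, 0.0, 1.0, -0.0]
contact_force: [0.2, -1.4, 4.7]
gripper_width: 0.294
```

Request:
jog_arm([
  [0,0,0,0],
  [0,0,0,0],
  [0,0,0,0],
  [0,0,0,0],
  [0,0,0,0],
])

```text
time: 3.88
tool_pos: [0.6746, 0.0139, 0.0594]
tool_rot: [0.001, 0.001, 1.0, -0.0]
contact_force: [0.4, -0.8, 4.7]
gripper_width: 0.293
```

Request:
jog_arm([
  [0,0,0,0],
  [0,0,0,0],
  [0,0,0,0],
  [0,0,0,0],
  [0,0,0,0],
])

```text
time: 4.3
tool_pos: [0.6746, 0.0139, 0.0593]
tool_rot: [0.001, 0.001, 1.0, -0.0]
contact_force: [-0.9, -0.4, 5.6]
gripper_width: 0.292
```

Gripped at opening 0.29 (about 25 mm). Lifting.

Request:
jog_arm([
  [0,0,-0.01,0],
  [0,0,-0.02,0],
  [0,0,-0.03,0],
  [0,0,-0.04,0],
  [0,0,-0.055,0],
])

```text
time: 4.72
tool_pos: [0.673, 0.0141, 0.1133]
tool_rot: [-0.001, 0.001, 1.0, 0.0]
contact_force: [0.4, 0.4, -1.2]
gripper_width: 0.291
```

Request:
jog_arm([
  [0,0,-0.02,0],
  [0,0,-0.04,0],
  [0,0,-0.055,0],
  [0,0,-0.055,0],
  [0,0,-0.055,0],
])

```text
time: 5.13
tool_pos: [0.6746, 0.014, 0.1702]
tool_rot: [0.001, 0.0, 1.0, -0.0]
contact_force: [-0.8, 0.1, -0.8]
gripper_width: 0.291
```

```bash
python3 - <<'E'
from h import *
T=cams.get_calibration('top');S=cams.get_calibration('scene');W=cams.get_calibration('wrist')
st=manip.state();print(st['time'],st['tool_pos'],st['contact_force'],st['gripper_width'])
w=cams.grab_frame('wrist');t=cams.grab_frame('top');s=cams.grab_frame('scene')
a=cv2.resize(t[150:240,240:360],None,fx=3.3,fy=3.3);b=cv2.resize(s[160:250,190:310],None,fx=3.3,fy=3.3)
save('w2.png',np.vstack([np.hstack([a,b])[:, :792],cv2.copyMakeBorder(w[0:290,:],0,0,0,280,0)]))
m=mask(w,82,98,100);print(blobs(m));print(blobs(mask(t,82,98,100)),blobs(mask(s,82,98,100)))
E
```

```text
5.1333 [0.67460933 0.0139821  0.17015724] [-0.75598106  0.08134241 -0.8438669 ] 0.2907586198902572
[([212.3, 17.2], [184, 0, 56, 37, 1371])]
[] [([103.7, 24.0], [102, 20, 4, 9, 21]), ([381.6, 53.1], [380, 49, 4, 9, 24]), ([223.8, 222.5], [216, 217, 17, 12, 125])]
```

View pics/w2.png

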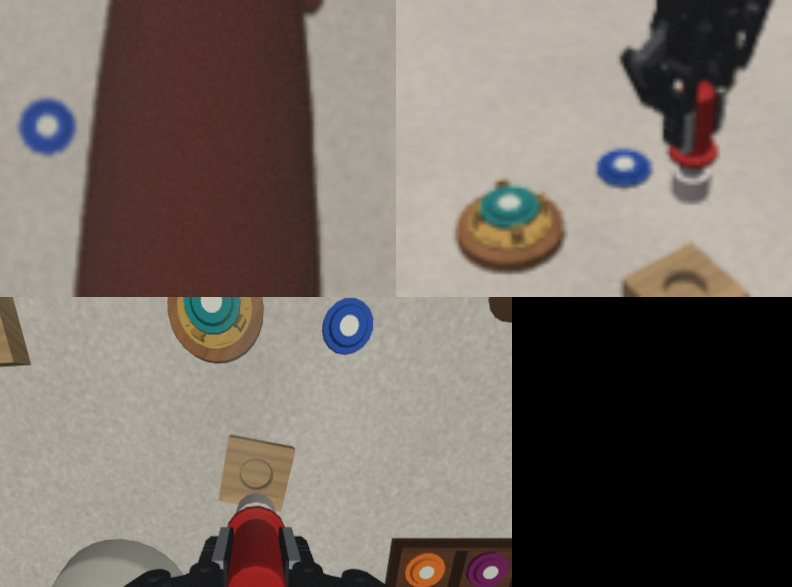

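The tool hangs upright, with the fingertips just above the collar. The empty hole shows at wrist (256,175) and the teal disc sits level on its claws in the scene crop. I move nearer to view the disc.

Request:
jog_arm([
  [0.025,-0.0125,0,0],
  [0.05,-0.025,0,0],
  [0.075,-0.0385,0,0],
  [0.075,-0.0385,0,0],
  [0.075,-0.0385,0,0],
])

```text
time: 5.7
tool_pos: [0.5971, -0.0247, 0.1664]
tool_rot: [-0.001, 0.001, 1.0, 0.0]
contact_force: [0.4, -0.1, -0.9]
gripper_width: 0.289
```

```bash
cat > m.py <<'E'
from h import *
S=cams.get_calibration('scene');W=cams.get_calibration('wrist');st=manip.state()
print(st['time'],st['tool_pos'],st['contact_force'])
w=cams.grab_frame('wrist');s=cams.grab_frame('scene')
def dot(i,near):
    tm=mask(i,80,98,100);n,l,ss,cc=cv2.connectedComponentsWithStats(tm)
    k=min((j for j in range(1,n) if ss[j][4]>80),key=lambda j:np.hypot(*(cc[j]-near)));c,_=cv2.findContours((l==k).astype(np.uint8),0,2)
    c=max(c,key=cv2.contourArea);h=cv2.fitEllipse(c);f=np.zeros_like(tm);cv2.drawContours(f,[c],-1,1,-1)
    f=cv2.erode(f,np.ones((3,3)));d=f*(cv2.cvtColor(i,cv2.COLOR_RGB2HSV)[...,1]<90);yy,xx=np.nonzero(d)
    return h,(xx.mean(),yy.mean())
hw,dw=dot(w,(230,120));hs,ds=dot(s,(224,222))
print(hw,dw,ds);x,e=tri(W,dw,S,ds);print('dot',x,e)
for z in (.05,.06,.07):print(z,plane(W,*dw,z)[:2],plane(S,*ds,z)[:2])
E
python3 - <<'E'
exec(open('m.py').read())
save('w3.png',np.vstack([w,cv2.resize(s[195:255,190:310],(512,256),interpolation=2)[:216]]))
E
```

```text
5.7 [ 0.59706438 -0.02468197  0.1663959 ] [ 0.39775759 -0.08623964 -0.89469244]
((257.117431640625, 99.56062316894531), (49.41535186767578, 52.06021499633789), 5.525410175323486) (np.float64(252.88114754098362), np.float64(101.14344262295081)) (np.float64(223.70967741935485), np.float64(220.80645161290323))
dot [ 0.52010671 -0.0268719   0.03941455] 0.0005164050338031177
0.05 [ 0.51997337 -0.02704784] [ 0.52931639 -0.03448649]
0.06 [ 0.52007841 -0.0269578 ] [ 0.53778176 -0.04193262]
0.07 [ 0.52018344 -0.02686777] [ 0.54624713 -0.04937875]
```

View pics/w3.png

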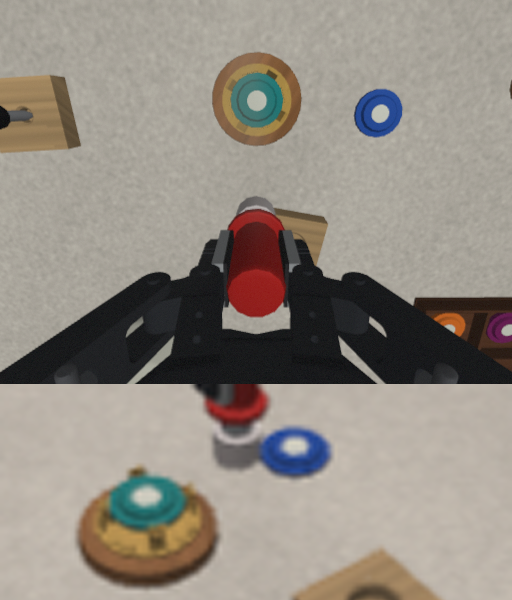

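The wrist view shows the disc and its dot centred at (257,100), concentric with the nest. The foot's white tip is at about (256,200). I re-measure now that the arm has settled.

```bash
python3 - <<'E'
src=open('m.py').read().replace("[...,1]<90)","[...,1]<60)*(i.min(2)>115)")
exec(src)
for z in (.03,.04,.05):print(z,plane(W,*hw[0],z)[:2])
# nest outer circle
q=mask(w,5,25,70,50)[30:160,190:320];c,_=cv2.findContours(q,0,2);c=max(c,key=cv2.contourArea);e=cv2.fitEllipse(cv2.convexHull(c)+np.array([190,30]));print(e,[plane(W,*e[0],z)[:2] for z in(.01,.02)])
print(W['cam_to_world'][:3,3])
E
```

```text
5.8 [ 0.59884152 -0.02423982  0.16759818] [ 0.8671548  -0.21753573 -0.87403249]
((256.55645751953125, 97.17564392089844), (49.697784423828125, 52.40446090698242), 179.71839904785156) (np.float64(255.95679012345678), np.float64(97.89197530864197)) (np.float64(223.76923076923077), np.float64(220.80769230769232))
dot [ 0.51876547 -0.02437228  0.03702084] 0.0006602416143001283
0.05 [ 0.51931934 -0.02403883] [ 0.52943383 -0.03438203]
0.06 [ 0.51950561 -0.02404945] [ 0.53789738 -0.04182979]
0.07 [ 0.51969189 -0.02406008] [ 0.54636092 -0.04927754]
0.03 [ 0.51830657 -0.02345197]
0.04 [ 0.51851564 -0.02348274]
0.05 [ 0.51872471 -0.0235135 ]
((256.1212158203125, 96.25123596191406), (88.59759521484375, 92.92786407470703), 179.79672241210938) [array([ 0.51700314, -0.0238288 ]), array([ 0.51724164, -0.023845  ])]
[ 0.5241778  -0.024316    0.31082738]
```

Request:
jog_arm([
  [0.027,0,0,0],
  [0.054,0,0,0],
  [0.0795,0,0.01,0],
  [0.0795,0,0.03,0],
  [0.0795,0,0.045,0],
])

```text
time: 6.32
tool_pos: [0.5191, -0.0239, 0.123]
tool_rot: [0.001, 0.0, 1.0, -0.0]
contact_force: [0.1, -0.7, -1.8]
gripper_width: 0.288
```

Request:
jog_arm([
  [0,0,0.01,0],
  [0,0,0.015,0],
  [0,0,0.015,0],
  [0,0,0.015,0],
  [0,0,0.015,0],
])

```text
time: 6.73
tool_pos: [0.5204, -0.0244, 0.1094]
tool_rot: [0.001, 0.0, 1.0, -0.0]
contact_force: [0.5, -0.1, -0.1]
gripper_width: 0.288
```

```bash
python3 - <<'E'
from h import *
st=manip.state();print(st['time'],st['tool_pos'],st['tool_rot'],st['contact_force'])
s=cams.grab_frame('scene');w=cams.grab_frame('wrist')
a=cv2.resize(s[175:250,180:270],(720,600),interpolation=2)[:, :720]
a[440:,560:]=cv2.resize(w[170:330,176:336],(160,160))
save('s4.png',a)
E
```

```text
6.7333 [ 0.52037621 -0.02443168  0.10940166] [ 8.71035648e-04  4.43685467e-04  9.99999511e-01 -1.51172616e-04] [ 0.46369826 -0.07905286 -0.10468171]
```

View pics/s4.png

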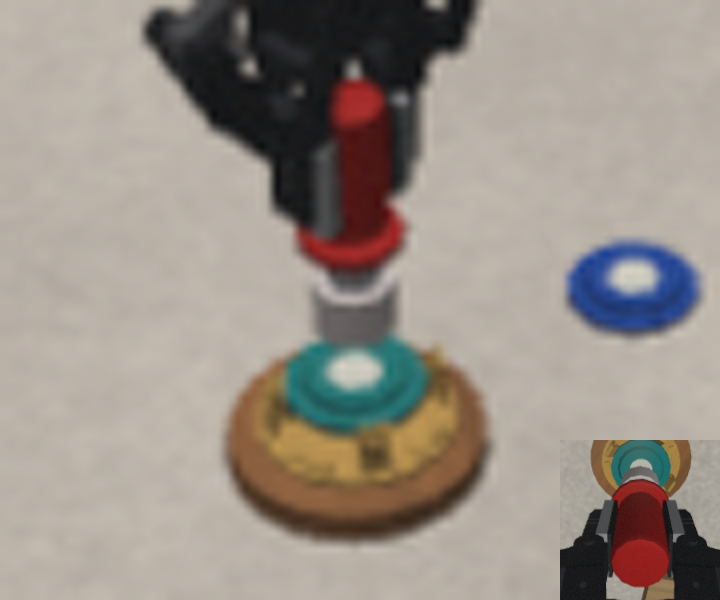

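The scene crop shows the foot (355,320) directly above the disc's dot (355,370), and square. Lowering towards contact.

Request:
jog_arm([
  [0,0,0.004,0],
  [0,0,0.008,0],
  [0,0,0.01,0],
  [0,0,0.012,0],
  [0,0,0.012,0],
])

```text
time: 7.25
tool_pos: [0.5188, -0.0243, 0.0955]
tool_rot: [-0.001, 0.001, 1.0, 0.0]
contact_force: [0.0, -0.6, -0.9]
gripper_width: 0.289
```

Request:
jog_arm([
  [0,0,0.001,0],
  [0,0,0.002,0],
  [0,0,0.003,0],
  [0,0,0.003,0],
  [0,0,0.003,0],
])

```text
time: 7.67
tool_pos: [0.5192, -0.0243, 0.0933]
tool_rot: [-0.0, 0.001, 1.0, 0.0]
contact_force: [-0.4, -0.6, -1.0]
gripper_width: 0.286
```

Request:
jog_arm([
  [0,0,0.001,0],
  [0,0,0.002,0],
  [0,0,0.003,0],
  [0,0,0.003,0],
  [0,0,0.003,0],
])

```text
time: 8.08
tool_pos: [0.5192, -0.0243, 0.0902]
tool_rot: [-0.0, 0.001, 1.0, 0.0]
contact_force: [-0.7, 0.5, -0.5]
gripper_width: 0.284
```

Request:
jog_arm([
  [0,0,0.001,0],
  [0,0,0.002,0],
  [0,0,0.003,0],
  [0,0,0.003,0],
  [0,0,0.003,0],
])

```text
time: 8.5
tool_pos: [0.5192, -0.0243, 0.0872]
tool_rot: [-0.0, 0.001, 1.0, 0.0]
contact_force: [-0.2, 0.4, -1.4]
gripper_width: 0.29
```

Request:
jog_arm([
  [0,0,0.001,0],
  [0,0,0.002,0],
  [0,0,0.002,0],
  [0,0,0.002,0],
  [0,0,0.002,0],
])

```text
time: 8.92
tool_pos: [0.5194, -0.0243, 0.0854]
tool_rot: [0.0, 0.0, 1.0, -0.0]
contact_force: [0.3, -0.8, -0.5]
gripper_width: 0.288
```

Request:
jog_arm([
  [0,0,0.001,0],
  [0,0,0.002,0],
  [0,0,0.002,0],
  [0,0,0.002,0],
  [0,0,0.002,0],
])

```text
time: 9.33
tool_pos: [0.5194, -0.0244, 0.0834]
tool_rot: [0.0, 0.0, 1.0, -0.0]
contact_force: [-0.3, -0.1, 1.0]
gripper_width: 0.289
```

Request:
jog_arm([
  [0,0,0.001,0],
  [0,0,0.002,0],
  [0,0,0.002,0],
  [0,0,0.002,0],
  [0,0,0.002,0],
])

```text
time: 9.75
tool_pos: [0.5196, -0.0244, 0.0816]
tool_rot: [0.0, 0.001, 1.0, -0.0]
contact_force: [1.3, -0.3, 3.4]
gripper_width: 0.288
```

Request:
jog_arm([
  [0,0,0.001,0],
  [0,0,0.002,0],
  [0,0,0.002,0],
  [0,0,0.002,0],
  [0,0,0.002,0],
])

```text
time: 10.17
tool_pos: [0.5196, -0.0244, 0.0795]
tool_rot: [0.0, 0.001, 1.0, -0.0]
contact_force: [0.1, -1.3, 4.1]
gripper_width: 0.291
```

Request:
jog_arm([
  [0,0,0.001,0],
  [0,0,0.002,0],
  [0,0,0.002,0],
  [0,0,0.002,0],
  [0,0,0.002,0],
])

```text
time: 10.58
tool_pos: [0.5184, -0.0241, 0.0763]
tool_rot: [-0.001, 0.001, 1.0, 0.0]
contact_force: [0.7, -0.8, -1.3]
gripper_width: 0.288
```

Request:
jog_arm([
  [0,0,0.001,0],
  [0,0,0.002,0],
  [0,0,0.002,0],
  [0,0,0.002,0],
  [0,0,0.002,0],
])

```text
time: 11.0
tool_pos: [0.519, -0.0243, 0.0749]
tool_rot: [-0.0, 0.001, 1.0, 0.0]
contact_force: [-0.1, 0.4, -0.8]
gripper_width: 0.291
```

Request:
jog_arm([
  [0,0,0.001,0],
  [0,0,0.0015,0],
  [0,0,0.0015,0],
  [0,0,0.0015,0],
  [0,0,0.0015,0],
])

```text
time: 11.42
tool_pos: [0.5191, -0.0243, 0.0736]
tool_rot: [-0.0, 0.001, 1.0, 0.0]
contact_force: [-0.1, 0.5, -1.6]
gripper_width: 0.291
```

```bash
python3 - <<'E'
from h import *
st=manip.state();print(st['time'],st['tool_pos'],st['contact_force'])
s=cams.grab_frame('scene');w=cams.grab_frame('wrist')
a=cv2.resize(s[175:250,180:270],(720,600),interpolation=2)
a[400:,520:]=cv2.resize(w[150:310,176:336],(200,200))
save('s5.png',a);print(blobs(mask(s,82,98,100)))
E
```

```text
11.4167 [ 0.51914038 -0.02433194  0.07358044] [-0.06890979  0.54750635 -1.62978991]
[([103.7, 24.0], [102, 20, 4, 9, 21]), ([381.6, 53.1], [380, 49, 4, 9, 24]), ([219.5, 228.1], [217, 223, 7, 9, 35]), ([230.4, 226.5], [228, 222, 6, 10, 29])]
```

View pics/s5.png

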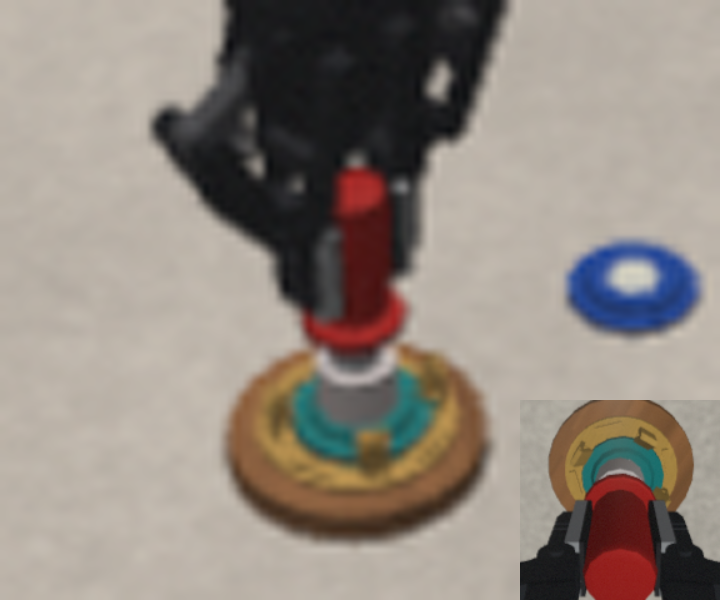

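The picture shows the disc level and centred under the foot, now down among the claws, with the tool square. I continue pressing in small steps.

Request:
jog_arm([
  [0,0,0.0005,0],
  [0,0,0.001,0],
  [0,0,0.0015,0],
  [0,0,0.0015,0],
  [0,0,0.0015,0],
])

```text
time: 11.93
tool_pos: [0.5195, -0.0243, 0.0728]
tool_rot: [0.0, 0.0, 1.0, -0.0]
contact_force: [-2.9, 1.1, 3.4]
gripper_width: 0.29
```

Request:
jog_arm([
  [0,0,0.0005,0],
  [0,0,0.001,0],
  [0,0,0.001,0],
  [0,0,0.001,0],
  [0,0,0.001,0],
])

```text
time: 12.35
tool_pos: [0.5197, -0.0244, 0.0728]
tool_rot: [0.0, 0.0, 1.0, -0.0]
contact_force: [-3.8, 1.4, 9.3]
gripper_width: 0.288
```

Request:
jog_arm([
  [0,0,0.0005,0],
  [0,0,0.001,0],
  [0,0,0.001,0],
  [0,0,0.001,0],
  [0,0,0.001,0],
])

```text
time: 12.77
tool_pos: [0.5199, -0.0244, 0.0727]
tool_rot: [0.0, 0.0, 1.0, -0.0]
contact_force: [-6.1, 0.4, 14.1]
gripper_width: 0.289
```

Force climbs stiffly, about 5 N per commanded mm with almost no motion, after 13 mm of travel. That fits "home" rather than the first peak, which was near 5 N at 6 mm. I ease the sideways force and hold.

Request:
jog_arm([
  [0.0004,0,0,0],
  [0.0008,0,0,0],
  [0.0008,0,0,0],
  [0.0008,0,0,0],
  [0.0008,0,0,0],
])

```text
time: 13.18
tool_pos: [0.5196, -0.0244, 0.0727]
tool_rot: [0.001, 0.0, 1.0, -0.0]
contact_force: [-5.2, 1.2, 11.8]
gripper_width: 0.29
```

Request:
jog_arm([
  [0,0,0,0],
  [0,0,0,0],
  [0,0,0,0],
  [0,0,0,0],
  [0,0,0,0],
])

```text
time: 13.6
tool_pos: [0.5196, -0.0244, 0.0727]
tool_rot: [0.001, 0.0, 1.0, -0.0]
contact_force: [-4.9, 1.2, 12.0]
gripper_width: 0.291
```

```bash
python3 - <<'E'
from h import *
F=[]
for _ in range(4):
    s=cams.grab_frame('scene');st=manip.state();F.append(st['contact_force'])
print(st['time'],st['tool_pos'],st['tool_rot'],np.round(F,1))
w=cams.grab_frame('wrist')
a=cv2.resize(s[175:250,180:270],(720,600),interpolation=2)
a[400:,520:]=cv2.resize(w[150:310,176:336],(200,200))
save('s6.png',a);print(blobs(mask(s,82,98,100)))
E
```

```text
13.8 [ 0.5196354  -0.02438656  0.07270211] [ 9.34636325e-04  4.78053666e-04  9.99999448e-01 -4.60250335e-05] [[-4.5  1.2 12.2]
 [-4.   1.  12.5]
 [-4.6  1.2 11.5]
 [-4.6  1.3 11.8]]
[([103.7, 24.0], [102, 20, 4, 9, 21]), ([381.6, 53.1], [380, 49, 4, 9, 24]), ([219.4, 228.2], [217, 223, 7, 9, 32]), ([230.5, 226.5], [229, 222, 5, 10, 28])]
```

View pics/s6.png

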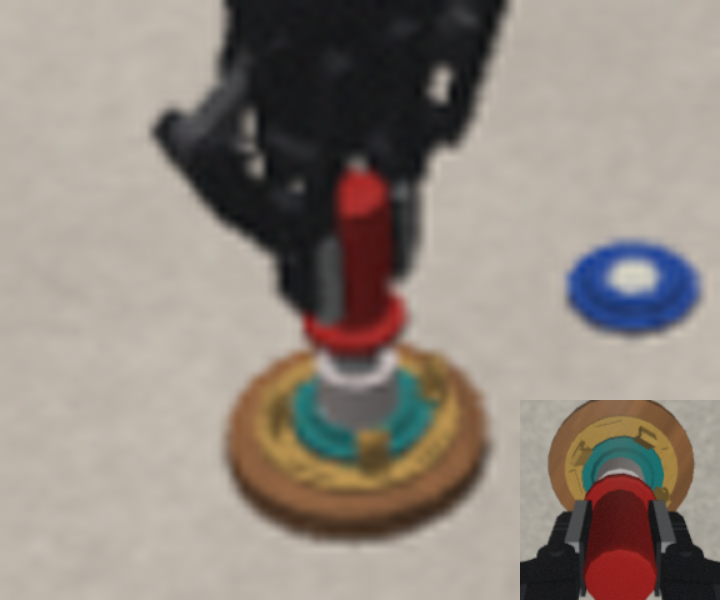

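The tool stands square on the centred disc, with the front claw over the rim. A sideways force remains, so I ease it a bit more, add a little downward, and hold over 2 s.

Request:
jog_arm([
  [0.0004,0,0.0004,0],
  [0.0008,0,0.0008,0],
  [0.001,0,0.001,0],
  [0.001,0,0.001,0],
  [0.001,0,0.001,0],
])

```text
time: 14.27
tool_pos: [0.5195, -0.0244, 0.0727]
tool_rot: [0.002, 0.001, 1.0, -0.0]
contact_force: [-3.6, 2.0, 14.5]
gripper_width: 0.288
```

Request:
jog_arm([
  [0,0,0,0],
  [0,0,0,0],
  [0,0,0,0],
  [0,0,0,0],
  [0,0,0,0],
])

```text
time: 14.68
tool_pos: [0.5195, -0.0244, 0.0727]
tool_rot: [0.002, 0.0, 1.0, -0.0]
contact_force: [-4.0, 0.8, 14.2]
gripper_width: 0.291
```

Request:
jog_arm([
  [0,0,0,0],
  [0,0,0,0],
  [0,0,0,0],
  [0,0,0,0],
  [0,0,0,0],
])

```text
time: 15.1
tool_pos: [0.5195, -0.0244, 0.0727]
tool_rot: [0.002, 0.001, 1.0, -0.0]
contact_force: [-4.5, 1.0, 15.0]
gripper_width: 0.289
```

Request:
jog_arm([
  [0,0,0,0],
  [0,0,0,0],
  [0,0,0,0],
  [0,0,0,0],
  [0,0,0,0],
])

```text
time: 15.52
tool_pos: [0.5195, -0.0244, 0.0727]
tool_rot: [0.002, 0.0, 1.0, -0.0]
contact_force: [-3.5, 2.0, 14.7]
gripper_width: 0.29
```

Request:
jog_arm([
  [0,0,0,0],
  [0,0,0,0],
  [0,0,0,0],
  [0,0,0,0],
  [0,0,0,0],
])

```text
time: 15.93
tool_pos: [0.5196, -0.0244, 0.0727]
tool_rot: [0.002, 0.001, 1.0, -0.0]
contact_force: [-5.4, 1.3, 13.8]
gripper_width: 0.291
```

Request:
jog_arm([
  [0,0,0,0],
  [0,0,0,0],
  [0,0,0,0],
  [0,0,0,0],
  [0,0,0,0],
])

```text
time: 16.35
tool_pos: [0.5195, -0.0244, 0.0727]
tool_rot: [0.002, 0.001, 1.0, -0.0]
contact_force: [-4.2, 1.4, 15.7]
gripper_width: 0.292
```

Request:
jog_arm([
  [0,0,0,0],
  [0,0,0,0],
  [0,0,0,0],
  [0,0,0,0],
  [0,0,0,0],
])

```text
time: 16.77
tool_pos: [0.5196, -0.0244, 0.0727]
tool_rot: [0.002, 0.001, 1.0, -0.0]
contact_force: [-4.3, 1.4, 14.7]
gripper_width: 0.287
```

Held at about 15 N for 2.5 s. I lift straight off and go back to the earlier viewing pose to verify the depth.

Request:
jog_arm([
  [0,0,-0.002,0],
  [0,0,-0.005,0],
  [0,0,-0.012,0],
  [0,0,-0.03,0],
  [0,0,-0.05,0],
])

```text
time: 17.18
tool_pos: [0.5159, -0.0241, 0.118]
tool_rot: [-0.002, 0.001, 1.0, 0.0]
contact_force: [1.4, 0.3, -2.5]
gripper_width: 0.288
```

Request:
jog_arm([
  [-0.01,0,-0.03,0],
  [-0.035,0,-0.043,0],
  [-0.06,0,-0.043,0],
  [-0.08,0,-0.043,0],
  [-0.08,0,-0.043,0],
])

```text
time: 17.6
tool_pos: [0.6002, -0.0247, 0.1628]
tool_rot: [0.001, 0.001, 1.0, -0.0]
contact_force: [-1.0, 0.1, -0.4]
gripper_width: 0.291
```

Request:
jog_arm([
  [0,0,0,0],
  [0,0,0,0],
  [0,0,0,0],
  [0,0,0,0],
])

```text
time: 17.93
tool_pos: [0.5966, -0.0243, 0.1619]
tool_rot: [-0.0, 0.001, 1.0, 0.0]
contact_force: [1.4, -0.2, -1.6]
gripper_width: 0.291
```

```bash
python3 - <<'E'
src=open('m.py').read().replace("[...,1]<90)","[...,1]<60)*(i.min(2)>115)")
exec(src)
print(hs)
q=mask(w,5,25,70,50)[30:160,190:320];c,_=cv2.findContours(q,0,2);c=max(c,key=cv2.contourArea);e=cv2.fitEllipse(cv2.convexHull(c)+np.array([190,30]));print(e)
for z in (.01,.02,.03):print(z,plane(W,*hw[0],z)[:2])
a=np.vstack([cv2.resize(w[30:170,180:330],(600,560))[:340],cv2.resize(s[205:245,190:260],(600,343),interpolation=2)[:260]])
save('w7.png',a)
E
```

```text
17.9333 [ 0.59657713 -0.0243266   0.16192661] [ 1.43125131 -0.18832006 -1.60857495]
((259.4006042480469, 101.23407745361328), (42.8745231628418, 46.59815216064453), 168.32907104492188) (np.float64(257.0627062706271), np.float64(102.65676567656766)) (np.float64(nan), np.float64(nan))
 ** On entry to DLASCL parameter number  4 had an illegal value
 ** On entry to DLASCL parameter number  4 had an illegal value<string>:10: RuntimeWarning: Mean of empty slice.
  ret = ret.dtype.type(ret / rcount)
Traceback (most recent call last):
  File "h.py", line 14, in tri
    x=np.linalg.lstsq(np.vstack(A),np.hstack(b),rcond=None)[0]; return x,np.linalg.norm(np.vstack(A)@x-np.hstack(b))
      ~~~~~~~~~~~~~~~^^^^^^^^^^^^^^^^^^^^^^^^^^^^^^^^^^^^^^
numpy.linalg.LinAlgError: SVD did not converge in Linear Least Squares
```

```bash
python3 - <<'E'
from h import *
S=cams.get_calibration('scene');cams.grab_frame('wrist')
W=cams.get_calibration('wrist');print(manip.state()['tool_pos']);w=cams.grab_frame('wrist');s=cams.grab_frame('scene')
def wd(i,box):
    x0,y0,x1,y1=box;q=i[y0:y1,x0:x1];h=cv2.cvtColor(q,cv2.COLOR_RGB2HSV);m=((h[...,1]<70)&(q.min(2)>115)).astype(np.uint8);return [((c[0]+x0,c[1]+y0),st[4]) for c,st in blobs(m,6)]
a=wd(w,(236,82,280,122));b=wd(s,(214,216,236,236));print(a,b)
for p in b:
  if p[1]<60: print(tri(W,max(a,key=lambda k:k[1])[0],S,p[0]))
o=np.vstack([cv2.resize(w[40:160,180:330],(600,480),interpolation=2)[:340],cv2.resize(s[205:245,190:260],(600,343),interpolation=2)[:260]])
save('w7.png',o)
E
```

```text
[ 0.59704567 -0.02440049  0.16233258]
[((257.1, 102.0), 302)] [((216.2, 217.2), 19), ((230.7, 216.8), 27), ((224.8, 224.6), 24)]
(array([ 0.51389862, -0.03183731,  0.05279523]), np.float64(0.015764246739345407))
(array([ 0.52652146, -0.01733805,  0.05099902]), np.float64(0.011431204995555274))
(array([ 0.5207142 , -0.02335009,  0.02383023]), np.float64(0.0003878483887237512))
```

View pics/w7.png

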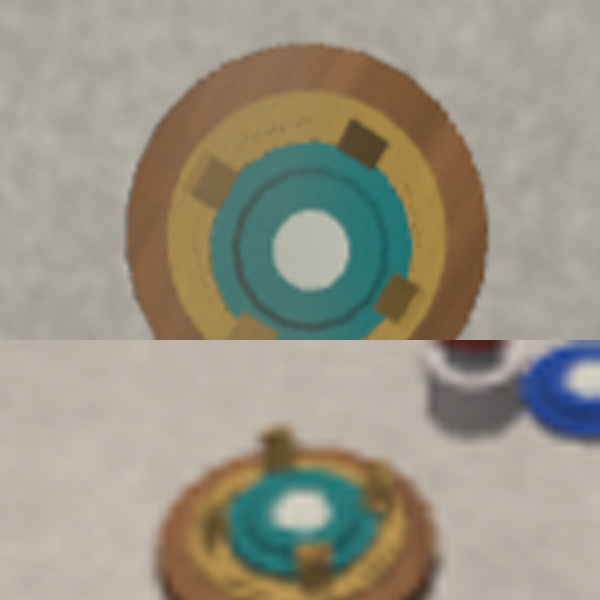

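The dot dropped from z = 37.0 to 23.8 mm (13.2 mm of travel). All four claws are over the rim and the disc is level and centred, so it is home. Now the tool goes back to the rest, at the TCP position where it was gripped (0.6746, 0.0139).

Request:
jog_arm([
  [-0.02,0.01,0,0],
  [-0.045,0.022,0,0],
  [-0.07,0.035,0,0],
  [-0.0775,0.0383,0,0],
  [-0.0775,0.0383,0,0],
])

```text
time: 18.6
tool_pos: [0.6762, 0.0146, 0.1622]
tool_rot: [0.0, -0.0, 1.0, -0.0]
contact_force: [-1.1, -0.0, -0.5]
gripper_width: 0.291
```

Request:
jog_arm([
  [0,0,0.02,0],
  [0,0,0.045,0],
  [0,0,0.065,0],
  [0,0,0.075,0],
  [0,0,0.075,0],
])

```text
time: 19.02
tool_pos: [0.6719, 0.0135, 0.0836]
tool_rot: [-0.003, 0.001, 1.0, 0.0]
contact_force: [-0.2, 0.5, -1.4]
gripper_width: 0.287
```

Request:
jog_arm([
  [0,0,0,0],
  [0,0,0,0],
  [0,0,0,0],
  [0,0,0,0],
  [0,0,0,0],
])

```text
time: 19.43
tool_pos: [0.6758, 0.0137, 0.0887]
tool_rot: [0.001, 0.001, 1.0, -0.0]
contact_force: [0.4, -0.4, -1.3]
gripper_width: 0.288
```

```bash
python3 - <<'E'
from h import *
st=manip.state();print(st['time'],st['tool_pos'],st['tool_rot'])
s=cams.grab_frame('scene');w=cams.grab_frame('wrist')
save('s8.png',np.hstack([cv2.resize(s[215:270,250:305],(400,400),interpolation=2),cv2.resize(w[130:290,176:336],(400,400),interpolation=2)]))
E
```

```text
19.4333 [0.67576253 0.01372547 0.08871238] [ 1.04356994e-03  5.23211455e-04  9.99999314e-01 -9.88109800e-05]
```

View pics/s8.png

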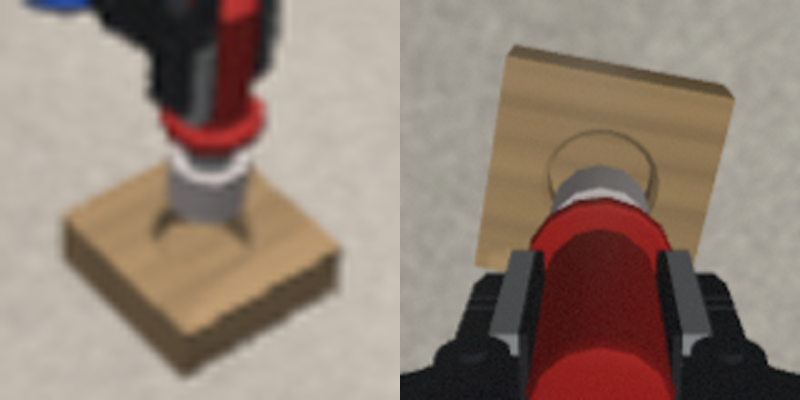

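The foot is centred over the hole in both views (scene foot 205,200; wrist foot 600,190 against hole 602,178). Inserting.

Request:
jog_arm([
  [0.0008,0,0.004,0],
  [0.0008,0,0.008,0],
  [0.0008,0,0.012,0],
  [0.0008,0,0.016,0],
  [0.0008,0,0.016,0],
])

```text
time: 19.95
tool_pos: [0.6732, 0.0139, 0.0695]
tool_rot: [-0.001, 0.001, 1.0, 0.0]
contact_force: [-0.5, -0.4, -1.8]
gripper_width: 0.289
```

Request:
jog_arm([
  [0,0,0.003,0],
  [0,0,0.006,0],
  [0,0,0.008,0],
  [0,0,0.008,0],
  [0,0,0.008,0],
])

```text
time: 20.37
tool_pos: [0.6741, 0.0138, 0.0631]
tool_rot: [-0.0, 0.001, 1.0, 0.0]
contact_force: [0.7, 0.3, -0.9]
gripper_width: 0.291
```

Request:
jog_arm([
  [0,0,0.002,0],
  [0,0,0.003,0],
  [0,0,0.004,0],
  [0,0,0.005,0],
  [0,0,0.005,0],
])

```text
time: 20.78
tool_pos: [0.6745, 0.0138, 0.0594]
tool_rot: [0.0, 0.001, 1.0, -0.0]
contact_force: [-2.5, 0.9, 4.3]
gripper_width: 0.29
```

Bottomed at the same height as before (0.0594). Release and retreat.

Request:
jog_arm([
  [0,0,0,0],
  [0,0,0,0],
  [0,0,0,0],
  [0,0,0,0],
  [0,0,0,0],
], fingers=1)

```text
time: 21.2
tool_pos: [0.6741, 0.0138, 0.0581]
tool_rot: [-0.0, 0.001, 1.0, 0.0]
contact_force: [0.1, -0.4, 0.1]
gripper_width: 0.973
```

Request:
jog_arm([
  [0,0,0,0],
  [0,0,0,0],
  [0,0,0,0],
  [0,0,0,0],
  [0,0,0,0],
])

```text
time: 21.62
tool_pos: [0.6742, 0.0138, 0.0583]
tool_rot: [0.0, 0.001, 1.0, 0.0]
contact_force: [0.1, -0.0, 0.5]
gripper_width: 1.0
```

Request:
jog_arm([
  [0,0,-0.01,0],
  [0,0,-0.02,0],
  [0,0,-0.035,0],
  [0,0,-0.06,0],
  [0,0,-0.09,0],
])

```text
time: 22.03
tool_pos: [0.6733, 0.0139, 0.1489]
tool_rot: [-0.001, 0.001, 1.0, 0.0]
contact_force: [0.8, 0.5, -0.2]
gripper_width: 0.999
```

Request:
jog_arm([
  [0,0,-0.03,0],
  [0,0,-0.06,0],
  [0,0,-0.08,0],
  [0,0,-0.08,0],
  [0,0,-0.08,0],
])

```text
time: 22.45
tool_pos: [0.6755, 0.0137, 0.2324]
tool_rot: [0.003, 0.0, 1.0, -0.0]
contact_force: [-0.5, 0.4, 0.0]
gripper_width: 0.997
```

```bash
python3 - <<'E'
from h import *
st=manip.state();print(st['time'],st['tool_pos'],st['gripper_width'],st['contact_force'])
s=cams.grab_frame('scene');w=cams.grab_frame('wrist')
save('s9.png',np.vstack([w[:340],cv2.resize(s[195:275,170:330],(512,256),interpolation=2)]))
E
```

```text
22.45 [0.67553071 0.01371613 0.23243419] 0.9972322387722607 [-0.4620496   0.38937271  0.02824006]
```

View pics/s9.png

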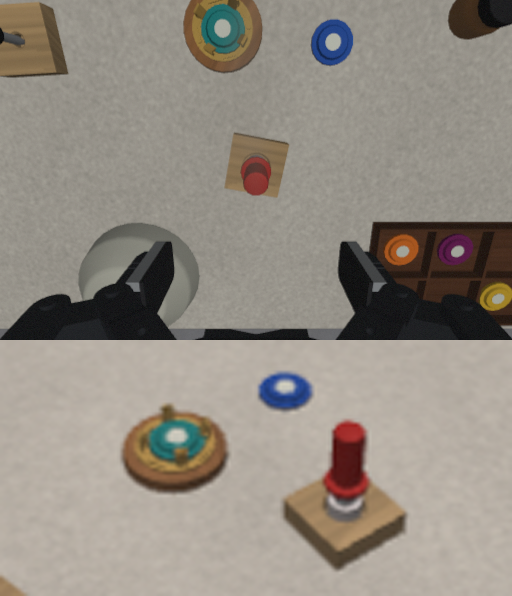

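The tool stands upright in its rest (scene 347,470), released, and the gripper is clear. The disc is level within its claws (175,437), and the bystanders in view have not moved. Handing in.

```bash
python3 -c "
from plant import manip
print(manip.job_done())"
```

```text
the job is handed in; nothing more can be done
None
```

The disc is home in the mount, the seating tool is back in its rest, and the job was handed in at about 22.5 s of the 64 s allowed; the hand-in gave no verdict.

- **Pressing:** After the first claw peak (about 5 N), force climbed stiffly. I held about 13–17 N, lateral share included, for more than 3 s. About 4–5 N of that was sideways, and easing the arm over did not fully remove it.
- **Disc:** Afterwards it had dropped 13.2 mm. All four claws were over the rim, and it looked level and centred.
- **Sinking:** I saw no clear sinking of the mount. The 13.2 mm drop leaves almost none, and measured tool travel from first contact was only about 11–13 mm, which agrees but is less exact.
- **Stiffness:** The wrist barely moved (about 0.1 mm) as force rose from 3 to 14 N. That is stiffer than the 7–20 N/mm described, so I relied on the drop and the claws to judge it home.
- **Tool and surroundings:** The tool bottomed in the rest at the same height it was gripped at. The last picture shows it upright and released with the gripper clear. The punch and jar, partly in view, looked unmoved. I did not check the pliers again, though the arm never went low near them.

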